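Last crisscross round on a leak-test cover

TASK

The rectangular leak-test cover on the flap section has been set on its gasket with its four wing screws only part-way round. Do the last round: turn all four clockwise to their stops, working crisscross so that the gasket is squeezed evenly: after the first screw take the one diagonally opposite, never a neighbour, then do the other diagonal pair.

Things in the scene. Friction and masses are not known exactly. Their poses are not given: they have to be found in the camera images.
- cover: Rectangular leak-test cover, bare steel plate 180 x 150 x 8 mm with two low ribs and a small brass plug, fixed on a black gasket on an aluminium flap section; it does not visibly move. Origin: centre of its underside, 56 mm above the table; z up, x along the 180 mm side (roughly away from the robot), y along the 150 mm side (to its left). Screws at x +-70, y +-55 mm, their wings' tops at z 46 mm.
- screw_near_left (a joint): Dark steel wing screw near the robot, to its left (x -70, y +55): upright wing 40 long, 10 thick, 28 mm tall on a hub 24 wide, 10 tall. Value: turn in rad, growing clockwise from above, 0 loose (starts at 0 to 0.2), firm stop at 1.05 (home). The wing's length points at cover yaw + 1.05 - value: at home along the cover's x. Stays where left; 0.12 N m turns it.
- screw_near_right (a joint): Dark steel wing screw near the robot, to its right (x -70, y -55): upright wing 40 long, 10 thick, 28 mm tall on a hub 24 wide, 10 tall. Value: turn in rad, growing clockwise from above, 0 loose (starts at 0 to 0.2), firm stop at 1.05 (home). The wing's length points at cover yaw + 1.05 - value: at home along the cover's x. Stays where left; 0.12 N m turns it.
- screw_far_left (a joint): Dark steel wing screw far side, left (x +70, y +55): upright wing 40 long, 10 thick, 28 mm tall on a hub 24 wide, 10 tall. Value: turn in rad, growing clockwise from above, 0 loose (starts at 0 to 0.2), firm stop at 1.05 (home). The wing's length points at cover yaw + 1.05 - value: at home along the cover's x. Stays where left; 0.12 N m turns it.
- screw_far_right (a joint): Dark steel wing screw far side, right (x +70, y -55): upright wing 40 long, 10 thick, 28 mm tall on a hub 24 wide, 10 tall. Value: turn in rad, growing clockwise from above, 0 loose (starts at 0 to 0.2), firm stop at 1.05 (home). The wing's length points at cover yaw + 1.05 - value: at home along the cover's x. Stays where left; 0.12 N m turns it.

How it is judged:
At the end, for the whole second after the job is handed in: All four wing screws are within 0.2 rad (11 degrees) of their stops (joint value above 0.85) (value of joint each of screw_near_left, screw_near_right, screw_far_left, screw_far_right above 0.85 rad); the robot touches nothing.
It fails at once if two neighbouring screws are tight (above 0.85) while both screws opposite them are still loose (below 0.5) ((value of joint each of screw_near_left, screw_near_right above 0.85 rad and value of joint each of screw_far_right, screw_far_left below 0.5 rad) or (value of joint each of screw_near_left, screw_far_left above 0.85 rad and value of joint each of screw_far_right, screw_near_right below 0.5 rad) or (value of joint each of screw_near_right, screw_far_right above 0.85 rad and value of joint each of screw_far_left, screw_near_left below 0.5 rad) or (value of joint each of screw_far_left, screw_far_right above 0.85 rad and value of joint each of screw_near_right, screw_near_left below 0.5 rad)).
It also fails if it takes over 48 s, if anything falls off the work surface, if the arm or the gripper's body presses on something with over 40 N, if the wrist force passes 120 N, or if a joint passes its speed limit or range.

ROBOT

A 7-joint arm with a two-finger parallel gripper is mounted at the origin on the work surface. World frame = base frame: x ahead of the robot, y to its left, z up, the work surface at z = 0. Lengths are in m, angles in rad, forces in N, time in s.
With the tool pointing down it reaches from about 0.4 to 0.85 m from the base axis. Payload 4.5 kg.
Tool frame: the origin (TCP) lies at the very end of the fingers, on their centre line; the grasp point (between the pads) lies 19 mm behind it (r.grip_depth is the distance from the TCP to the grasp point, in m); z points along the fingers, x is the direction in which the jaws open and shut, and the axes are right-handed (so a half turn about z gives the same grasp; the last joint's range is limited). The gripper opens to 88 mm and grips with 3 to 60 N. Pads are 18 mm wide; open, the fingers measure 123 mm over their backs; the gripper's body (75 mm by 187 mm) begins 45 mm behind the grasp point.
Start: joints at [-1.181, 0.689, -0.195, 1.565, 0.157, 0.902, -0.215], TCP at [0.218, 0.586, 0.239] pointing down, gripper open.
Joint ranges: [-3.01, 3.01], [-0.46, 2.08], [-1.47, 1.51], [0.13, 2.56], [-1, 4.14], [0.04, 2.09], [-2.66, 2.66]. Speed limits (rad/s): [2.57, 2.57, 3.14, 3.14, 3.14, 3.14, 3.14].

INTERFACE

Orientations are given as a unit quaternion [x, y, z, w].
In Python, from plant import r gives the robot as it stands. The module is installed in compiled form; this text tells all that it offers.
- The arm moves only by the shell command python3 -m jog 'ROWS' [FORCE]. ROWS is JSON, a list of rows, each a list of 5 numbers: the shift along the tool's x, y, z in units of 1 m (1.0 is 1 m), then the turn about the tool's z in units of 360 degrees (1.0 is 360 degrees), then the closure, from 0 (fully open) to 1 (shut). In form: [[dx, dy, dz, yaw, fingers], ...]. A call has 1 to 20 rows; each row shifts and turns the commanded pose from where the row before left it, along the tool's axes as they then stand; what a row does not reach is not made up. A row lasts 1/10 s, in which the tool goes at most 50 mm and 8.59 degrees, less where a joint would pass 70% of its speed; a pose out of reach is approached as far as the arm can. A call with a number of a shift or a turn outside -1 to 1 is refused whole. A call with a gripper value outside its range is refused whole. The fingers move at their own pace and stop on an object; FORCE is the grip in N (left out, the last holds). Time passes only in rows, so rows that do not move let the fingers close. It gives the time, the measured TCP pose, the force and the opening at its end, in the units of the state.
- r.get_state(): the state, without advancing time (a new reading comes with each control period).
- r.snapshot(name): name is "scene" or "side" or "wrist"; returns the picture (420x560x3 uint8, red, green, blue); there is no depth.
- r.get_calibration(name): a dict with "mtx" (3x3 intrinsics, pixels), "R" (3x3) and "t" (3): a world point X has camera coordinates R X + t. Camera axes: x right, y down, z forward; pixel columns grow to the right and rows downward; lengths in m; the calibration is good to about 2 mm. A picture is of the moment at which its call begins: read the wrist's pose just before it. get_calibration takes no time and is no camera call; for the wrist camera it gives the pose at the moment of the call.
- r.finish_job(): hands the job in, once; it reports no verdict.
Trained networks look in the newest picture that a camera, given by its name, has taken for a name from the list of things; names that differ only in an ending like _2 or _b are one class to them, and where a whole thing is asked for, a point or a joint stands for the part that bears it (a point fixed in the world has none). Each returns a list of dicts, best first, with "score" (0 to 1); they miss things now and then, are a little off and sometimes report something else, mostly with a low value. They report only what shows in the picture. A call takes as long as a camera call.
- r.cut_out(thing, camera): "pixels" (420x560 bool, what is visible of it) and "rect" ([left, top, right, bottom] in pixels, round what is visible of it).
The state is a dict: "clock": time; "q": joint angles; "qd": joint speeds; "joint_torque": joint torques, N m; "tool_pos": TCP position; "eef_rot": TCP orientation; "contact_force": force on the tool from outside, world axes, zero at the start; "moment": the same for the moment, N m; "opening": opening from 0.0 (shut) to 1.0 (fully open).
Only numpy, scipy, OpenCV 4.12 (cv2) and the standard library are available. Lean on these libraries where they do the work, as an engineer would, in place of code of your own. Each camera call takes 0.05 s, during which the arm holds its last target.

## Working session

There is one attempt and no reset: what is moved stays moved. The work goes in short steps, Python scripts to look and compute and a shell command to move; the robot and the scene stay as the last step left them, time stands still between calls to the robot, and variables do not carry over. Pictures are saved under pics/ and viewed, and the job is handed in when it is done.

```bash
mkdir -p pics; python3 - <<'E'
from plant import r
import cv2,numpy as np
s=r.get_state()
print(s['clock'],s['tool_pos'],s['eef_rot'],s['opening'])
for n in('scene','side'):
    cv2.imwrite(f'pics/{n}0.png',r.snapshot(n)[...,::-1])
    c=r.get_calibration(n);print(n,c)
    for t in('cover','screw_near_left'):
        for d in r.cut_out(t,n):
            ys,xs=np.nonzero(d['pixels']);print(t,d['score'],d['rect'],xs.mean(),ys.mean(),len(xs))
E
```

```text
0.0 [0.21751038 0.58528411 0.23790738] [ 8.21038195e-01  5.70872542e-01 -7.07595929e-04  5.66914662e-04] 0.9986852047586766
scene {'mtx': array([[539.8818072 ,   0.        , 281.89589964],
       [  0.        , 539.8818072 , 208.03372339],
       [  0.        ,   0.        ,   1.        ]]), 'R': array([[-0.62055898,  0.7840142 ,  0.01510936],
       [ 0.5378972 ,  0.43961605, -0.71930823],
       [-0.57059018, -0.4382459 , -0.69452673]]), 't': array([ 0.34789745, -0.25723726,  1.07013525])}
cover 0.59 [204.4, 143.8, 371.7, 293.7] 291.22032983970405 222.6053483353884 12976
side {'mtx': array([[432.69131438,   0.        , 271.83122878],
       [  0.        , 432.69131438, 213.93097559],
       [  0.        ,   0.        ,   1.        ]]), 'R': array([[ 0.82728061, -0.56156629, -0.01581418],
       [-0.44287763, -0.63459648, -0.63336144],
       [ 0.34563881,  0.53097138, -0.77369451]]), 't': array([-0.46698077,  0.32103401,  0.51053145])}
cover 0.95 [192.5, 162.8, 339.1, 291.9] 263.6391318090823 229.15056369191865 9491
cover 0.34 [315.6, 194.7, 332.3, 225.4] 322.36860068259386 211.52559726962457 293
screw_near_left 0.63 [197.8, 202.8, 212.8, 236.9] 205.36094674556213 222.15976331360946 338
```

View pics/scene0.png

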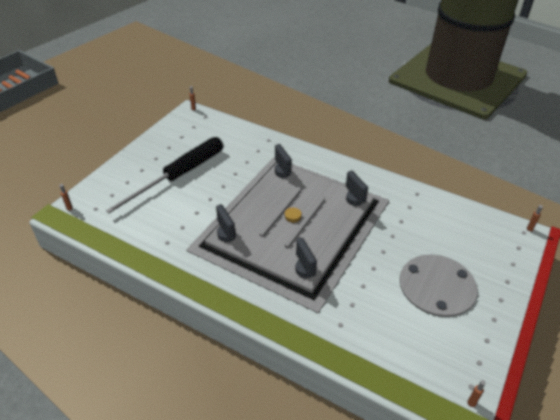

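View pics/side0.png

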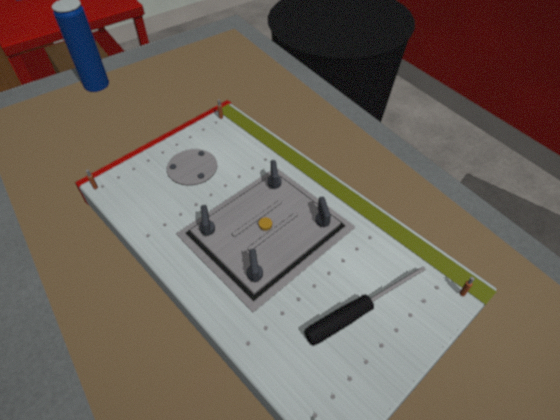

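```bash
cat > h.py <<'E'
import numpy as np,cv2
from scipy.optimize import least_squares
N=['near_left','near_right','far_left','far_right']
L=np.array([[-70,55],[-70,-55],[70,55],[70,-55]])/1000.
def proj(c,X):
    p=np.atleast_2d(X)@c['R'].T+c['t'];p=p@c['mtx'].T;return p[:,:2]/p[:,2:]
def xy(p):
    c,s=np.cos(p[2]),np.sin(p[2]);return p[:2]+L@np.array([[c,s],[-s,c]])
E
python3 - <<'E'
from plant import r
from h import *
import itertools
cs,cd=r.get_calibration('scene'),r.get_calibration('side')
a=np.array([[283,161],[357,188],[225,224],[305,258.]]);b=np.array([[274,175],[206,221],[323,211],[253.5,266.]])
best=[]
for pa in itertools.permutations(range(4)):
  for pb in itertools.permutations(range(4)):
    if 0: pass
    def f(p):
        X=np.c_[xy(p),np.full(4,.083)]
        return np.r_[(proj(cs,X)-a[list(pa)]).ravel(),(proj(cd,X)-b[list(pb)]).ravel()]
    if pa[0]+pa[3]!=3 or pb[0]+pb[3]!=3: continue
    for y0 in (-.5,.5):
        o=least_squares(f,[.55,.0,y0]);best.append((o.cost,tuple(o.x.round(4)),pa,pb))
best.sort(key=lambda t:t[0])
for t in best[:4]:print(t)
p=best[0][1];print(np.array(xy(p)).round(3))
E
```

```text
(np.float64(3.531462422965199), (np.float64(0.5667), np.float64(0.0209), np.float64(0.1485)), (1, 0, 3, 2), (1, 3, 0, 2))
(np.float64(3.531462422965257), (np.float64(0.5667), np.float64(0.0209), np.float64(0.1485)), (1, 0, 3, 2), (1, 3, 0, 2))
(np.float64(3.5314624229653253), (np.float64(0.5667), np.float64(0.0209), np.float64(3.2901)), (2, 3, 0, 1), (2, 0, 3, 1))
(np.float64(3.531462422965347), (np.float64(0.5667), np.float64(0.0209), np.float64(-2.9931)), (2, 3, 0, 1), (2, 0, 3, 1))
[[ 0.489  0.065]
 [ 0.506 -0.044]
 [ 0.628  0.086]
 [ 0.644 -0.023]]
```

```bash
python3 -m jog '[[-0.0255,0.0328,-0.004,0,0],[-0.0255,0.0328,-0.004,0,0],[-0.0255,0.0328,-0.004,0,0],[-0.0255,0.0328,-0.004,0,0],[-0.0255,0.0328,-0.004,0,0],[-0.0255,0.0328,-0.004,0,0],[-0.0255,0.0328,-0.004,0,0],[-0.0255,0.0328,-0.004,0,0],[-0.0255,0.0328,-0.004,0,0],[-0.0255,0.0328,-0.004,0,0],[-0.0255,0.0328,-0.004,0,0],[-0.0255,0.0328,-0.004,0,0],[-0.0255,0.0328,-0.004,0,0],[-0.0255,0.0328,-0.004,0,0],[-0.0255,0.0328,-0.004,0,0],[-0.0255,0.0328,-0.004,0,0]]' 30
python3 -m jog '[[0,0,0,0.0224,0],[0,0,0,0.0224,0],[0,0,0,0.0224,0],[0,0,0,0.0224,0],[0,0,0,0.0224,0],[0,0,0,0.0224,0],[0,0,0,0.0224,0],[0,0,0,0.0224,0],[0,0,0,0.0224,0],[0,0,0,0.0224,0],[0,0,0,0.0224,0],[0,0,0,0.0224,0],[0,0,0,0,0]]'
cat >> h.py <<'E'
from scipy.spatial.transform import Rotation as Ro
def tool(s):
    M=Ro.from_quat(s['eef_rot']).as_matrix();return np.array(s['tool_pos']),M,np.arctan2(M[1,0],M[0,0])
def delta(s,X):
    p,M,a=tool(s);return M.T@(np.array(X)-p)
E
python3 - <<'E'
from plant import r
from h import *
s=r.get_state();p,M,a=tool(s);print(s['clock'],p,a,M[:,2],s['q'],s['contact_force'])
c=r.get_calibration('wrist');print(c)
cv2.imwrite('pics/w1.png',r.snapshot('wrist')[...,::-1])
for n in N:
  for d in r.cut_out('screw_'+n,'wrist'): print(n,d['score'],d['rect'])
E
```

```text
clock: 1.9
tool_pos: [0.5682, 0.019, 0.303]
eef_rot: [0.821, 0.571, 0.0, -0.0]
contact_force: [0.4, -0.0, 0.2]
opening: 1.0
clock: 3.2
tool_pos: [0.5675, 0.0209, 0.3026]
eef_rot: [0.972, -0.235, -0.0, 0.0]
contact_force: [0.6, -1.1, -0.7]
opening: 1.001
3.2 [0.56746609 0.02085981 0.30264969] -0.4740229828587345 [-7.82224206e-05 -3.01733316e-04 -9.99999951e-01] [-0.26717281  0.54679424  0.24861455  1.6729234  -0.1585245   0.94175364
 -0.43385365] [ 0.55772375 -1.07053129 -0.65353772]
{'mtx': array([[297.59517685,   0.        , 275.65829758],
       [  0.        , 297.59517685, 204.84901919],
       [  0.        ,   0.        ,   1.        ]]), 'R': array([[ 8.89729293e-01, -4.56488534e-01, -5.34259189e-05],
       [-4.34352357e-01, -8.46620268e-01,  3.07525855e-01],
       [-1.40427258e-01, -2.73591556e-01, -9.51539724e-01]]), 't': array([-0.49396555,  0.20228958,  0.53750958])}
near_left 0.98 [196.1, 156.2, 217.7, 189.1]
near_right 0.81 [249.2, 220.5, 266.7, 258.1]
far_left 0.64 [286.5, 85.2, 306.8, 120.2]
far_right 0.69 [333.0, 159.4, 355.1, 195.8]
far_right 0.68 [282.5, 83.4, 305.4, 122.7]
```

View pics/w1.png

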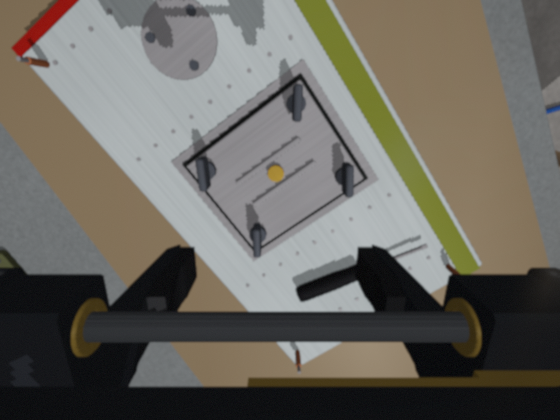

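```bash
cat >> h.py <<'E'
def render(c,x,y,th,S=4):
    im=np.zeros((420*S,560*S),np.uint8)
    def box(lx,ly,z0,z1,round_=False):
        if round_: A=np.linspace(0,2*np.pi,24);q=np.c_[np.cos(A),np.sin(A)]*lx/2
        else: q=np.array([[1,1],[1,-1],[-1,-1],[-1,1]])*[lx/2,ly/2]
        C,Sn=np.cos(th),np.sin(th);q=q@np.array([[C,Sn],[-Sn,C]])+[x,y]
        P=np.r_[np.c_[q,np.full(len(q),z0)],np.c_[q,np.full(len(q),z1)]]
        h=cv2.convexHull(((proj(c,P)+.5)*S).astype(np.float32))
        cv2.fillPoly(im,[np.round(h).astype(np.int32)],255)
    box(.024,0,.064,.074,True);box(.04,.01,.074,.102)
    return cv2.resize(im,(560,420),interpolation=cv2.INTER_AREA)/255.
E
python3 - <<'E'
from plant import r
from h import *
from scipy.optimize import minimize
P=(.5667,.0209,.1485);X=xy(P)
for cam in('wrist','scene','side'):
  c=r.get_calibration(cam)
  im=r.snapshot(cam);vis=im.copy()
  for i,n in enumerate(N):
    u=proj(c,[*X[i],.083])[0]
    ds=[d for d in r.cut_out('screw_'+n,cam) if abs(np.argwhere(d['pixels']).mean(0)[::-1]-u).max()<15]
    if not ds: print(cam,n,'none');continue
    m=ds[0]['pixels'].astype(float);best=None
    for v0 in(0,.1,.2):
      f=lambda q:np.abs(render(c,X[i][0]+q[0]*.01,X[i][1]+q[1]*.01,P[2]+1.05-q[2])-m).sum()
      o=minimize(f,[0,0,v0],method='Nelder-Mead',options=dict(initial_simplex=[[0,0,v0],[.4,0,v0],[0,.4,v0],[0,0,v0+.3]]))
      if best is None or o.fun<best.fun:best=o
    print(cam,n,'dxy mm',(best.x[:2]*10).round(1),'val',best.x[2].round(2),'cost',best.fun.round(0),m.sum())
    rr=render(c,X[i][0]+best.x[0]*.01,X[i][1]+best.x[1]*.01,P[2]+1.05-best.x[2])>.5
    cs,_=cv2.findContours(rr.astype(np.uint8),0,cv2.CHAIN_APPROX_NONE)
    cv2.drawContours(vis,cs,-1,(255,0,0),1)
  cv2.imwrite(f'pics/fit_{cam}.png',cv2.resize(vis[60:310,160:400],None,fx=2.4,fy=2.4,interpolation=0)[...,::-1])
E
```

```text
wrist near_left dxy mm [-0.8  2.2] val 0.08 cost 69.0 514.0
wrist near_right dxy mm [0.1 1.5] val 0.15 cost 81.0 346.0
wrist far_left dxy mm [-0.8  2.2] val 0.11 cost 39.0 504.0
wrist far_right none
scene near_left dxy mm [1.6 0.3] val 0.13 cost 62.0 621.0
scene near_right dxy mm [2.1 0.4] val 0.22 cost 74.0 449.0
scene far_left dxy mm [0.9 0.6] val 0.2 cost 84.0 665.0
scene far_right dxy mm [1.4 0.5] val 0.13 cost 72.0 540.0
side near_left dxy mm [0.1 0.3] val 0.05 cost 38.0 323.0
side near_right dxy mm [-0.   0.5] val 0.11 cost 65.0 335.0
side far_left dxy mm [-0.4 -0.2] val 0.14 cost 26.0 279.0
side far_right dxy mm [-0.3  0.2] val 0.14 cost 48.0 332.0
```

View pics/fit_wrist.png

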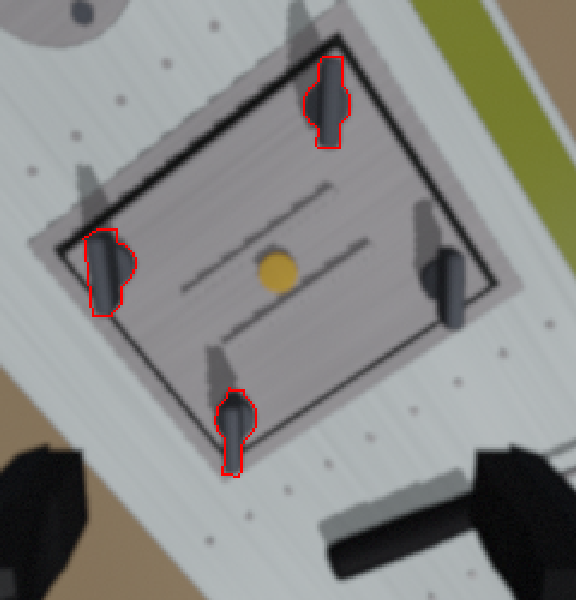

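```bash
cat >> h.py <<'E'
PB=(.567,.0217,.1485)
E
cat > d.py <<'E'
from plant import r
from h import *
import sys
s=r.get_state();i=N.index(sys.argv[1]);z=float(sys.argv[2]);print(s['clock'],'ang',tool(s)[2].round(3),delta(s,[*xy(PB)[i],z]).round(4),s['contact_force'].round(1),s['moment'].round(2),s['opening'])
E
python3 d.py near_left 0.13
```

```text
4.2 ang -0.474 [-0.0899 -0.0046  0.1727] [-0.2 -0.2  0.2] [-0.03  0.1  -0.04] 0.9959158965988277
```

```bash
python3 -m jog '[[-0.018,-0.001,0.034,0.001,0.4],[-0.018,-0.001,0.034,0.001,0.4],[-0.018,-0.001,0.034,0.001,0.4],[-0.018,-0.001,0.034,0.001,0.4],[-0.018,-0.001,0.034,0,0.4],[0,0,0,0,0.4]]' 30
python3 d.py near_left 0.079; python3 - <<'E'
from plant import r
import cv2
cv2.imwrite('pics/w2.png',r.snapshot('wrist')[...,::-1])
E
```

```text
clock: 4.8
tool_pos: [0.4856, 0.0683, 0.1297]
eef_rot: [0.969, -0.246, -0.005, 0.001]
contact_force: [-0.8, 0.1, 0.3]
opening: 0.6
4.8 ang -0.496 [0.0052 0.0001 0.0507] [-0.8  0.1  0.3] [-0.1   0.13  0.  ] 0.599944220474016
```

View pics/w2.png

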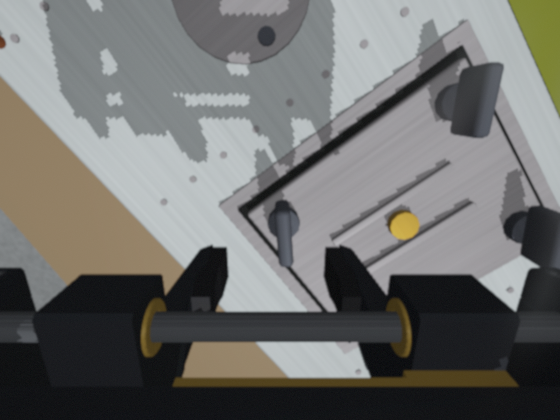

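The near-left wing at about (285,232) is upright between the fingertips (about 210 and 345). It sits slightly to the right, which matches the computed +5 mm.

```bash
python3 -m jog '[[0.0025,0,0,0,0.4],[0.0025,0,0,0,0.4],[0,0,0.017,0,0.4],[0,0,0.017,0,0.4],[0,0,0.017,0,0.4],[0,0,0,0,0.4]]' 30 && python3 d.py near_left 0.079
python3 -m jog '[[0,0,0,0,1],[0,0,0,0,1],[0,0,0,0,1],[0,0,0,0,1],[0,0,0,0,1]]' 30; python3 d.py near_left 0.079
```

```text
clock: 5.45
tool_pos: [0.4956, 0.0641, 0.0815]
eef_rot: [0.969, -0.247, 0.0, 0.0]
contact_force: [-1.4, 0.4, 0.2]
opening: 0.6
5.45 ang -0.5 [-0.006   0.0014  0.0025] [-1.4  0.4  0.2] [-0.07  0.12  0.05] 0.5997227832054312
clock: 5.95
tool_pos: [0.4926, 0.066, 0.082]
eef_rot: [0.969, -0.246, -0.002, -0.0]
contact_force: [-7.7, 6.0, 6.4]
opening: 0.171
5.95 ang -0.498 [-0.0024  0.0016  0.003 ] [-7.7  6.   6.4] [1.21 1.63 0.04] 0.17059820547547272
```

```bash
python3 -m jog '[[-0.003,0.0005,0.001,0,1],[-0.003,0.0005,0.002,0,1],[0,0,0,0,1],[0,0,0,0,1]]' 30; python3 d.py near_left 0.079
```

```text
clock: 6.35
tool_pos: [0.4906, 0.0667, 0.0812]
eef_rot: [0.969, -0.247, 0.002, -0.001]
contact_force: [-1.5, -0.6, 23.7]
opening: 0.108
6.35 ang -0.499 [-0.0004  0.0013  0.0022] [-1.5 -0.6 23.7] [-0.16  0.49  0.15] 0.10789716522346351
```

```bash
python3 -m jog '[[0,0,-0.003,0,1],[0,0,0,0.014,1],[0,0,0,0.02,1],[0,0,0,0.02,1],[0,0,0,0.02,1],[0,0,0,0.02,1],[0,0,0,0.02,1],[0,0,0,0.02,1],[0,0,0,0.014,1],[0,0,0,0.005,1],[0,0,0,0,1],[0,0,0,0,1]]' 30; python3 d.py near_left 0.079
```

```text
clock: 7.55
tool_pos: [0.4912, 0.0657, 0.0815]
eef_rot: [0.746, -0.666, 0.002, -0.0]
contact_force: [4.5, -2.4, -7.5]
opening: 0.115
7.55 ang -1.459 [-0.0002  0.0016  0.0025] [ 4.5 -2.4 -7.5] [-0.51 -0.82  0.45] 0.11453918089133706
```

```bash
python3 -m jog '[[0,0,0,0,0.4],[0,0,0,0,0.4],[0,0,0,0,0.4],[0,0,-0.02,0,0.4],[0,0,-0.02,0,0.4],[0,0,-0.02,0,0.4],[0,0,0,-0.022,0.4],[0,0,0,-0.022,0.4],[0,0,0,-0.022,0.4],[0,0,0,-0.022,0.4],[0,0,0,-0.022,0.4],[0,0,0,-0.022,0.4],[0,0,0,-0.02,0.4],[0,0,0,0,0.4],[0,0,0,0,0.4]]' 30; python3 d.py far_right 0.135; python3 - <<'E'
from plant import r
import cv2
cv2.imwrite('pics/w3.png',r.snapshot('wrist')[...,::-1])
E
```

```text
clock: 9.05
tool_pos: [0.4887, 0.0668, 0.1418]
eef_rot: [0.968, -0.252, -0.0, -0.0]
contact_force: [-0.2, -0.1, 0.5]
opening: 0.602
9.05 ang -0.508 [0.1793 0.002  0.0067] [-0.2 -0.1  0.5] [-0.11  0.07  0.01] 0.6020990872254817
```

View pics/w3.png

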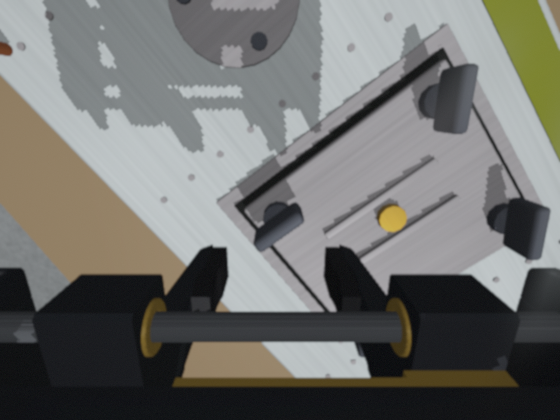

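The near-left wing (about (278,227)) now lies parallel to the ribs, so it is home. Next is the diagonal one, far-right.

```bash
python3 -m jog '[[0.03,0,0,0,0.4],[0.03,0,0,0,0.4],[0.03,0,0,0,0.4],[0.03,0.001,0.002,0,0.4],[0.03,0.001,0.002,0,0.4],[0.0293,0,0.002,0,0.4],[0,0,0,0,0.4],[0,0,0,0,0.4],[0,0,0,0,0.4]]' 30; python3 d.py far_right 0.08; python3 - <<'E'
from plant import r
import cv2
cv2.imwrite('pics/w4.png',r.snapshot('wrist')[...,::-1])
E
```

```text
clock: 10.0
tool_pos: [0.6436, -0.0206, 0.1354]
eef_rot: [0.968, -0.25, -0.001, -0.0]
contact_force: [0.2, -0.7, 0.2]
opening: 0.601
10.0 ang -0.505 [0.0017 0.0011 0.0554] [ 0.2 -0.7  0.2] [-0.01  0.09  0.01] 0.6011037670907481
```

View pics/w4.png

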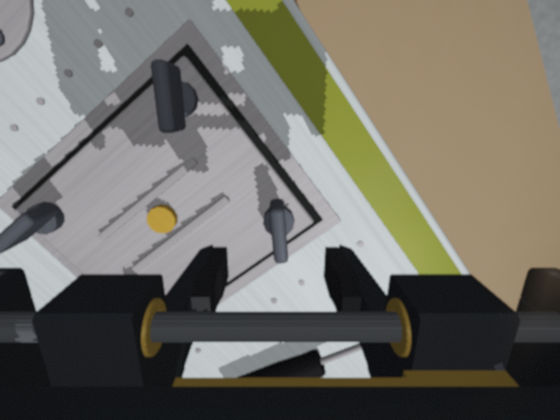

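Far-right wing at about (279,232) is centred between the fingertips (215 and 338). I'll descend, settle, then grip.

```bash
python3 -m jog '[[0.001,0.001,0.018,0,0.4],[0,0,0.018,0,0.4],[0,0,0.018,0,0.4],[0,0,0,0,0.4],[0,0,0,0,0.4],[0,0,0,0,0.4]]' 30 && python3 d.py far_right 0.08
python3 -m jog '[[0,0,0,0,1],[0,0,0,0,1],[0,0,0,0,1],[0,0,0,0,1],[0,0,0,0,1],[0,0,0,0,1]]' 30; python3 d.py far_right 0.08
```

```text
clock: 10.65
tool_pos: [0.6458, -0.0229, 0.0829]
eef_rot: [0.968, -0.25, 0.001, -0.0]
contact_force: [0.8, 0.5, 0.3]
opening: 0.6
10.65 ang -0.505 [-0.0015  0.0002  0.0029] [0.8 0.5 0.3] [-0.09  0.07  0.01] 0.6004171551405739
clock: 11.25
tool_pos: [0.6447, -0.0227, 0.0817]
eef_rot: [0.968, -0.25, -0.001, -0.0]
contact_force: [-1.7, 1.4, 1.6]
opening: 0.111
11.25 ang -0.505 [-0.0005 -0.0002  0.0017] [-1.7  1.4  1.6] [ 0.07  0.5  -0.03] 0.11113178706663182
```

```bash
python3 -m jog '[[0,0,0,0.014,1],[0,0,0,0.02,1],[0,0,0,0.02,1],[0,0,0,0.02,1],[0,0,0,0.02,1],[0,0,0,0.02,1],[0,0,0,0.02,1],[0,0,0,0.014,1],[0,0,0,0.004,1],[0,0,0,0,1],[0,0,0,0,1]]' 30; python3 d.py far_right 0.08
```

```text
clock: 12.35
tool_pos: [0.6445, -0.0225, 0.0817]
eef_rot: [0.746, -0.666, -0.001, 0.0]
contact_force: [-4.7, 1.7, 4.0]
opening: 0.113
12.35 ang -1.458 [-0.0002  0.0001  0.0017] [-4.7  1.7  4. ] [0.39 0.92 0.29] 0.1126306706571346
```

```bash
python3 -m jog '[[0,0,0,0,0.4],[0,0,0,0,0.4],[0,0,0,0,0.4],[0,0,-0.02,0,0.4],[0,0,-0.02,0,0.4],[0,0,-0.02,0,0.4],[0,0,0,-0.022,0.4],[0,0,0,-0.022,0.4],[0,0,0,-0.022,0.4],[0,0,0,-0.022,0.4],[0,0,0,-0.022,0.4],[0,0,0,-0.022,0.4],[0,0,0,-0.02,0.4],[0,0,0,0,0.4],[0,0,0,0,0.4]]' 30; python3 d.py near_right 0.135; python3 - <<'E'
from plant import r
import cv2
cv2.imwrite('pics/w5.png',r.snapshot('wrist')[...,::-1])
E
```

```text
clock: 13.85
tool_pos: [0.6455, -0.0236, 0.1417]
eef_rot: [0.968, -0.252, 0.0, -0.0]
contact_force: [0.8, -0.4, -0.2]
opening: 0.6
13.85 ang -0.509 [-0.1124  0.085   0.0066] [ 0.8 -0.4 -0.2] [-0.08  0.13  0.04] 0.5999029750440968
```

View pics/w5.png

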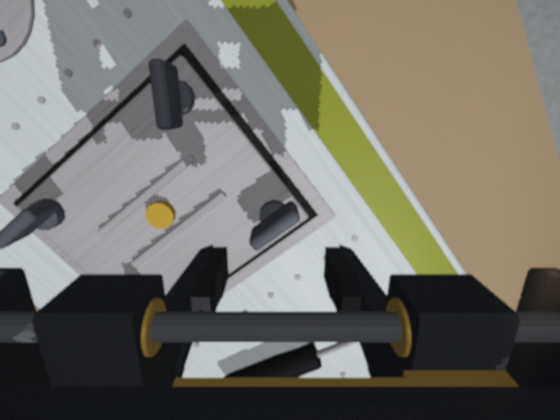

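Far-right (about (274,225)) and near-left (30,222) both lie parallel to the ribs. Next is near-right.

```bash
python3 -m jog '[[-0.0225,0.017,0,0,0.4],[-0.0225,0.017,0,0,0.4],[-0.0225,0.017,0,0,0.4],[-0.0225,0.017,0.003,0,0.4],[-0.0225,0.017,0.003,0,0.4],[0,0,0,0,0.4],[0,0,0,0,0.4],[0,0,0,0,0.4]]' 30; python3 d.py near_right 0.08; python3 - <<'E'
from plant import r
import cv2
cv2.imwrite('pics/w6.png',r.snapshot('wrist')[...,::-1])
E
```

```text
clock: 14.7
tool_pos: [0.5074, -0.0429, 0.1359]
eef_rot: [0.968, -0.25, 0.001, -0.0]
contact_force: [1.0, -0.7, -0.3]
opening: 0.601
14.7 ang -0.506 [-0.0013  0.0009  0.0559] [ 1.  -0.7 -0.3] [-0.09  0.1   0.03] 0.601300570064481
```

View pics/w6.png

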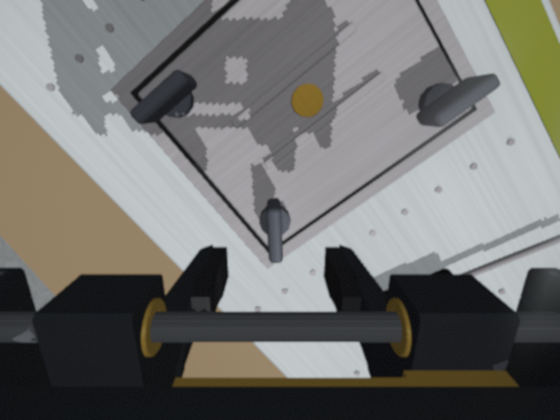

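Near-right wing at (275,230) lies between the fingertips.

```bash
python3 -m jog '[[0,0.001,0.018,0,0.4],[0,0,0.018,0,0.4],[0,0,0.018,0,0.4],[0,0,0,0,0.4],[0,0,0,0,0.4],[0,0,0,0,0.4]]' 30 && python3 d.py near_right 0.08
python3 -m jog '[[0,0,0,0,1],[0,0,0,0,1],[0,0,0,0,1],[0,0,0,0,1],[0,0,0,0,1],[0,0,0,0,1]]' 30; python3 d.py near_right 0.08
```

```text
clock: 15.35
tool_pos: [0.5061, -0.044, 0.0824]
eef_rot: [0.968, -0.25, 0.001, -0.0]
contact_force: [-0.6, 0.2, -0.9]
opening: 0.6
15.35 ang -0.505 [-0.0006 -0.0008  0.0024] [-0.6  0.2 -0.9] [-0.03  0.08 -0.04] 0.6002848294637761
clock: 15.95
tool_pos: [0.5058, -0.0443, 0.0818]
eef_rot: [0.968, -0.25, 0.001, 0.0]
contact_force: [1.3, -0.7, -0.2]
opening: 0.113
15.95 ang -0.505 [-0.0005 -0.0011  0.0018] [ 1.3 -0.7 -0.2] [-0.24 -0.15 -0.04] 0.11306053820654915
```

```bash
python3 -m jog '[[0,0,0,0.014,1],[0,0,0,0.02,1],[0,0,0,0.02,1],[0,0,0,0.02,1],[0,0,0,0.02,1],[0,0,0,0.02,1],[0,0,0,0.02,1],[0,0,0,0.014,1],[0,0,0,0.004,1],[0,0,0,0,1],[0,0,0,0,1]]' 30; python3 d.py near_right 0.08
python3 -m jog '[[0,0,0,0,0.4],[0,0,0,0,0.4],[0,0,0,0,0.4],[0,0,-0.02,0,0.4],[0,0,-0.02,0,0.4],[0,0,-0.02,0,0.4],[0,0,0,-0.022,0.4],[0,0,0,-0.022,0.4],[0,0,0,-0.022,0.4],[0,0,0,-0.022,0.4],[0,0,0,-0.022,0.4],[0,0,0,-0.022,0.4],[0,0,0,-0.02,0.4],[0,0,0,0,0.4],[0,0,0,0,0.4]]' 30; python3 d.py far_left 0.135; python3 - <<'E'
from plant import r
import cv2
cv2.imwrite('pics/w7.png',r.snapshot('wrist')[...,::-1])
E
```

```text
clock: 17.05
tool_pos: [0.5053, -0.0435, 0.0818]
eef_rot: [0.746, -0.666, -0.0, -0.0]
contact_force: [0.2, 1.1, 2.6]
opening: 0.112
17.05 ang -1.458 [-0.0004 -0.0007  0.0018] [0.2 1.1 2.6] [0.23 0.05 0.33] 0.11166153554852914
clock: 18.55
tool_pos: [0.5051, -0.0442, 0.1417]
eef_rot: [0.968, -0.252, -0.0, -0.0]
contact_force: [0.5, -0.4, 0.5]
opening: 0.602
18.55 ang -0.509 [ 0.0438 -0.174   0.0067] [ 0.5 -0.4  0.5] [-0.01  0.09 -0.03] 0.6024284243893985
```

View pics/w7.png

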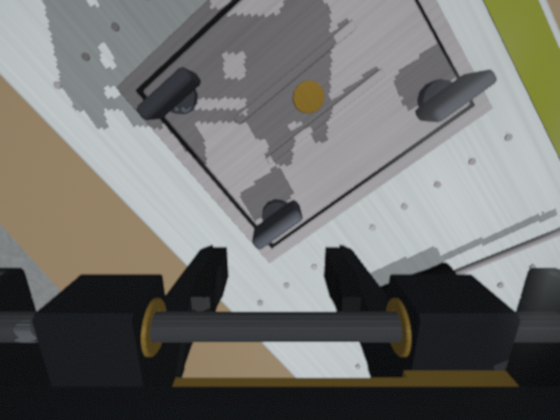

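Near-right (277,223) is now home as well. Last is far-left.

```bash
python3 -m jog '[[0.0073,-0.029,0,0,0.4],[0.0073,-0.029,0,0,0.4],[0.0073,-0.029,0,0,0.4],[0.0073,-0.029,0.002,0,0.4],[0.0073,-0.029,0.002,0,0.4],[0.0073,-0.029,0.002,0,0.4],[0,0,0,0,0.4],[0,0,0,0,0.4],[0,0,0,0,0.4]]' 30; python3 d.py far_left 0.08; python3 - <<'E'
from plant import r
import cv2
cv2.imwrite('pics/w8.png',r.snapshot('wrist')[...,::-1])
E
```

```text
clock: 19.5
tool_pos: [0.6268, 0.0856, 0.1356]
eef_rot: [0.968, -0.251, -0.0, 0.001]
contact_force: [-0.4, -0.3, -0.3]
opening: 0.6
19.5 ang -0.507 [ 0.0007 -0.0014  0.0556] [-0.4 -0.3 -0.3] [-0.07  0.13  0.01] 0.6002063559819074
```

View pics/w8.png

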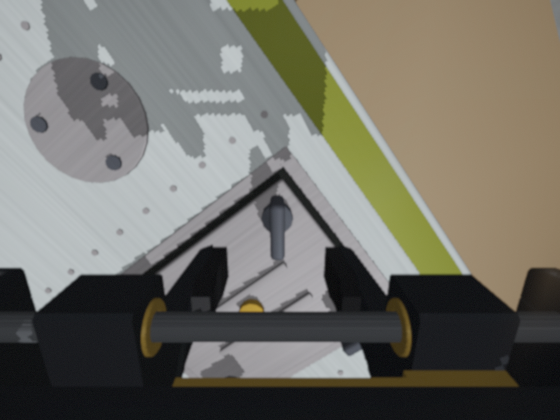

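Far-left wing at (277,228) is centred.

```bash
python3 -m jog '[[0,-0.001,0.018,0,0.4],[0,0,0.018,0,0.4],[0,0,0.018,0,0.4],[0,0,0,0,0.4],[0,0,0,0,0.4],[0,0,0,0,0.4]]' 30 && python3 d.py far_left 0.08
python3 -m jog '[[0,0,0,0,1],[0,0,0,0,1],[0,0,0,0,1],[0,0,0,0,1],[0,0,0,0,1],[0,0,0,0,1]]' 30; python3 d.py far_left 0.08
```

```text
clock: 20.15
tool_pos: [0.6289, 0.0875, 0.0829]
eef_rot: [0.968, -0.25, 0.001, -0.0]
contact_force: [-0.1, -0.3, 0.5]
opening: 0.602
20.15 ang -0.506 [-0.0002  0.0012  0.0029] [-0.1 -0.3  0.5] [-0.07  0.06 -0.08] 0.6019458775589677
clock: 20.75
tool_pos: [0.629, 0.0876, 0.0818]
eef_rot: [0.968, -0.25, 0.001, 0.0]
contact_force: [1.8, -0.9, 0.9]
opening: 0.11
20.75 ang -0.505 [-0.0002  0.0014  0.0018] [ 1.8 -0.9  0.9] [-0.21 -0.2   0.13] 0.10988234444742996
```

```bash
python3 -m jog '[[0,0,0,0.014,1],[0,0,0,0.02,1],[0,0,0,0.02,1],[0,0,0,0.02,1],[0,0,0,0.02,1],[0,0,0,0.02,1],[0,0,0,0.02,1],[0,0,0,0.014,1],[0,0,0,0.004,1],[0,0,0,0,1],[0,0,0,0,1]]' 30; python3 d.py far_left 0.08
python3 -m jog '[[0,0,0,0,0.4],[0,0,0,0,0.4],[0,0,0,0,0.4],[0,0,-0.02,0,0.4],[0,0,-0.02,0,0.4],[0,0,-0.02,0,0.4],[0,0,-0.035,0,0.4],[0,0,-0.035,0,0.4],[0,0,-0.035,0,0.4],[0,0,-0.035,-0.022,0.4],[0,0,0,-0.022,0.4],[0,0,0,-0.022,0.4],[0,0,0,-0.022,0.4],[0,0,0,-0.022,0.4],[0,0,0,-0.022,0.4],[0,0,0,0,0.4],[0,0,0,0,0.4]]' 30; python3 -m jog '[[-0.017,0.02,-0.005,0,0.4],[-0.017,0.02,-0.005,0,0.4],[-0.017,0.02,-0.005,0,0.4],[-0.005,0.02,-0.005,0,0.4],[0,0,0,0,0.4],[0,0,0,0,0.4],[0,0,0,0,0.4]]'
python3 - <<'E'
from plant import r
from h import *
from scipy.optimize import minimize
P=PB;X=xy(P)
for cam in('wrist','scene','side'):
  c=r.get_calibration(cam)
  im=r.snapshot(cam);vis=im.copy()
  for i,n in enumerate(N):
    u=proj(c,[*X[i],.083])[0]
    ds=[d for d in r.cut_out('screw_'+n,cam) if abs(np.argwhere(d['pixels']).mean(0)[::-1]-u).max()<15]
    if not ds: print(cam,n,'none');continue
    m=ds[0]['pixels'].astype(float);best=None
    for v0 in(.2,.6,1):
      f=lambda q:np.abs(render(c,X[i][0]+q[0]*.01,X[i][1]+q[1]*.01,P[2]+1.05-q[2])-m).sum()
      o=minimize(f,[0,0,v0],method='Nelder-Mead',options=dict(initial_simplex=[[0,0,v0],[.4,0,v0],[0,.4,v0],[0,0,v0+.3]]))
      if best is None or o.fun<best.fun:best=o
    print(cam,n,'dxy mm',(best.x[:2]*10).round(1),'val',best.x[2].round(2),'cost',best.fun.round(0),m.sum())
  cv2.imwrite(f'pics/end_{cam}.png',vis[...,::-1])
s=r.get_state();print(s['clock'],s['tool_pos'],s['contact_force'].round(1))
E
```

```text
clock: 21.85
tool_pos: [0.6296, 0.0867, 0.0818]
eef_rot: [0.746, -0.666, 0.002, -0.0]
contact_force: [3.6, -3.9, -2.8]
opening: 0.114
21.85 ang -1.458 [0.0001 0.0015 0.0018] [ 3.6 -3.9 -2.8] [-0.74 -0.69  0.5 ] 0.11445122940557172
clock: 23.55
tool_pos: [0.6279, 0.0881, 0.2817]
eef_rot: [0.95, -0.312, -0.0, -0.0]
contact_force: [-0.1, 0.7, 0.2]
opening: 0.599
clock: 24.25
tool_pos: [0.5367, 0.0573, 0.3015]
eef_rot: [0.951, -0.31, 0.0, -0.0]
contact_force: [0.5, 0.7, -0.7]
opening: 0.598
wrist near_left dxy mm [-0.9  1.7] val 1.01 cost 58.0 421.0
wrist near_right dxy mm [-0.6  1.9] val 0.92 cost 93.0 475.0
wrist far_left dxy mm [-0.8  1.3] val 1.07 cost 65.0 504.0
wrist far_right dxy mm [-1.1  1.7] val 1.16 cost 99.0 598.0
scene near_left dxy mm [ 2.2 -0.1] val 1.01 cost 48.0 501.0
scene near_right dxy mm [ 2.7 -0.1] val 0.94 cost 88.0 445.0
scene far_left none
scene far_right dxy mm [1.4 0.3] val 0.94 cost 75.0 670.0
side near_left dxy mm [-0.3 -1.8] val 0.9 cost 55.0 499.0
side near_right dxy mm [-0.3 -0.7] val 0.93 cost 65.0 517.0
side far_left dxy mm [ 0.6 -0.6] val 0.83 cost 69.0 354.0
side far_right dxy mm [-0.4 -0.9] val 1.0 cost 39.0 438.0
25.0 [0.53579482 0.05640047 0.3017283 ] [-0.4  0.4 -0.7]
```

View pics/end_wrist.png

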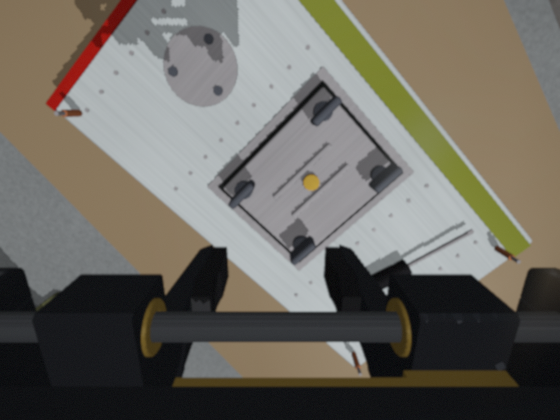

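View pics/end_scene.png

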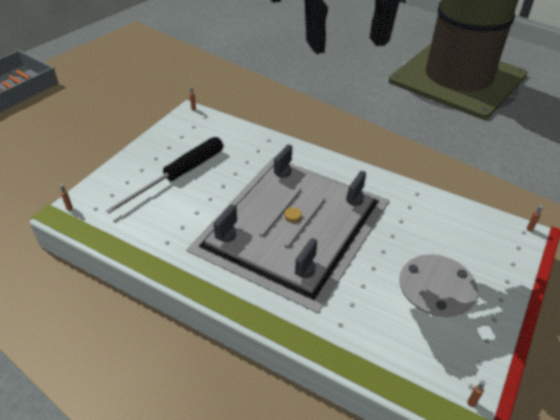

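All four wings are parallel to the ribs in both pictures: wrist (241,193), (302,250), (325,110) and (386,178); scene (283,160), (356,187), (226,222) and (306,257). The gripper is clear above them.

```bash
python3 -c "
from plant import r
print(r.finish_job(), r.get_state()['clock'])"
```

```text
the job is handed in; nothing more can be done
the job is handed in; nothing more can be done
```

I turned all four wing screws clockwise to their stops in crisscross order: near-left, far-right, near-right, far-left. The job was handed in at about 25 s with the gripper empty, about 0.2 m above the wings.

**Evidence for the stops:** each screw was held at about 10 mm opening. Each turn ended at a tool angle of −1.46 rad, where a screw at its stop would read −1.42. The moment about the tool's z had risen to 0.29–0.50 N m, so the screws were against their stops.

**Last camera checks:** in the final wrist and scene pictures all four wings lie parallel to the cover's ribs. The fitted values were 0.90–1.16 rad, with these exceptions:
- **Far-left, side camera:** the fit gave 0.83, just under the 0.85 limit. The wrist camera gave 1.07 for the same screw. The fits scatter by about 0.1 rad, so I put this down to noise.
- **Far-left, scene camera:** the network did not find this screw there, so that fit is missing.

**During the work:** the first grip, on near-left, was about 6 mm off centre because I corrected for arm lag. I shifted it back before turning. The highest force I read was about 24 N, well under the limit.

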